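Fetch the remote from the child-safe drop-front cabinet

TASK

Fetch the long slim remote that is locked away in the small drop-front cabinet: reach a fingertip into the gap behind the top of the door, push the hidden safety catch down and pull the door open with it held, so that the door ends lying flat. Then pull the drawer inside out by its upright fin as far as it goes, lift the remote out, and set it down (do not drop it) flat in the low wooden valet tray, leaving the door down, the drawer out and the squat battery box in the drawer. Do not disturb the vase, the bowl or the coaster.

Things in the scene. Friction and masses are not known exactly. Their poses are not given: they have to be found in the camera images.
- cabinet: Fixed dark wood drop-front cabinet, 260 deep (x) x 320 wide (y) x 150 high; origin: centre of underside; front is its -x side, facing the robot within 12 deg. Side walls 12, only 105 high ahead of x=-75. Top board (z 138-150) ends at x=-75; from there to the shut door's inner face (x=-130) is an open finger slot. In it: catch paddle (y 58-122), door's steel strike (y 36-60), drawer fin (y -40).
- flap (a joint): Door angle (rad): 0 shut, 1.57 flat on the sideboard. No handle: push its inner face towards -x from inside the slot. The catch stops it at 0.02; with the catch held down it is free, and 10 mm further at the top the catch cannot re-engage. Friction 0.08 N m holds it up to 0.3; beyond that it sinks by itself, damped, and is flat within 4 s from 0.45.
- flap_top (a point): Middle of the door's top edge; shut: at (-137, 0, 148) in the cabinet frame. The door panel is 320 wide, 148 high, 14 thick (x -144 to -130 when shut), 0.42 kg. Lying flat it covers cabinet x -130 to -277, its upper face 15 high, its steel strike 49 high.
- flap_hinge (a point): Point on the door's hinge axis, at (-137, 0, 8) in the cabinet frame; the axis lies along the cabinet's y.
- catch (a joint): Safety catch (rad): 0 up (latched), 0.25 fully down. White plastic lever in the slot, hinged 80 behind its paddle (axis along y at x=-20, z=128 in the cabinet frame); springs back when let go. The door is free while it is beyond 0.13 (paddle 10 to 11 down). The paddle moves from 1.3 N, takes 4.5 N there and 7.5 N at its stop, 20 down.
- catch_pad (a point): Middle of the catch paddle's flat top (57 in x, 64 in y), 114 above the sideboard when up, 36 below the cabinet top; at (-100, 90) in the cabinet frame, paddle x -127 to -70. From here the door's inner face is 30 towards -x, the top board's edge 25 towards +x, the strike 30 towards -y, the low side wall (105 high) 58 towards +y.
- drawer (a joint): Travel of the drawer inside the cabinet (m): 0 in, 0.18 fully out towards the cabinet's -x. Friction about 1.5 N. The door blocks it unless the door is down.
- drawer_fin (a point): Top of the drawer's upright wooden fin (middle of its top edge), 130 above the sideboard. The fin is 14 thick (y), 28 long (x), free from 94 to 130 high: pinch it along y from above. At (-99, -40) in the cabinet frame with the drawer in; moves with the drawer.
- drawer_floor (a point): Middle of the drawer's inner floor, 62 above the sideboard; moves with the drawer. Inside 182 (x) by 276 (y), split by a 6 thick wall along x into two equal compartments; sides, back and divider rise 28 above the floor, the front wall (x -101 to -91 from here) 32.
- remote: Long slim black plastic remote with small grey buttons, 120 (x) x 42 (y) x 20 (z), 0.08 to 0.15 kg, loose, its centre 75 to 90 behind the front face of the drawer in either drawer compartment, its length within 7 deg of the cabinet's x. Origin: centre of underside. With the drawer in it is under the top board.
- battery_box: Squat black plastic battery box, 70 x 50 x 24, loose, in the other compartment; stays there. Origin: centre of its underside.
- valet: Low open wooden tray fixed to the sideboard, to the left or right of the cabinet's front, 210 (x) x 140 (y) x 22 high outside, walls 7, floor top 7 high. Origin: centre of its underside.
- bowl: Brass-toned metal bowl, 130 across, 55 high, loose bystander. Origin: centre of its underside.
- vase: White ceramic vase, 92 across, 170 high, loose bystander. Origin: centre of its underside.
- coaster: Round glass coaster, 96 across, 8 thick, loose bystander. Origin: centre of its underside.

How it is judged:
On the way, in this order (a step that is already met when the one before it is completed fails the run):
1. the door has been pulled past its safety catch (more than 0.3 rad open) (value of joint flap above 0.3 rad), for 0.05 s.
2. the door lies flat (more than 1.45 rad open) (value of joint flap above 1.45 rad), for 0.1 s.
3. the drawer is pulled out (more than 160 mm of its 180) (value of joint drawer above 0.16 m), for 0.1 s.
4. the remote is lifted above the drawer's walls (its underside more than 93 mm over the sideboard) (height (world z) of remote above 0.093 m), for 0.05 s.
5. the remote is lowered into the valet tray while still held in the fingers (its underside less than 22 mm above the tray's underside) (z of remote in the frame of valet below 0.022 m and horizontal distance between remote and valet below 0.08 m and contact force between the fingers and remote above 0.3 N), for 0.05 s.
At the end, for the whole second after the job is handed in: The remote lies flat (within 7 degrees, buttons up) and still on the floor of the valet tray, inside its walls, released; the door lies flat (over 1.45 rad), the drawer is still out (over 140 mm), the battery box is still in the drawer (x of remote in the frame of valet between -0.06 and 0.06 m and y of remote in the frame of valet between -0.055 and 0.055 m and z of remote in the frame of valet below 0.012 m and angle between remote's own z axis and vertical below 0.12 rad and linear speed of remote below 0.02 m/s and value of joint flap above 1.45 rad and value of joint drawer above 0.14 m and x of battery_box in the frame of drawer_floor between -0.095 and 0.095 m and y of battery_box in the frame of drawer_floor between -0.138 and 0.138 m and z of battery_box in the frame of drawer_floor between -0.01 and 0.03 m); the robot touches nothing.
It fails at once if the vase, the bowl or the coaster is moved more than 30 mm (distance of any of vase, bowl, coaster from where it was at the start of the episode above 0.03 m).
It fails at once if the vase is tipped more than 30 degrees (angle between vase's own z axis and vertical above 0.52 rad).
It also fails if it takes over 64 s, if anything falls off the work surface, if the arm or the gripper's body presses on something with over 40 N, if the wrist force passes 120 N, or if a joint passes its speed limit or range.

ROBOT

A 7-joint arm with a two-finger parallel gripper is mounted at the origin on the work surface. World frame = base frame: x ahead of the robot, y to its left, z up, the work surface at z = 0. Lengths are in m, angles in rad, forces in N, time in s.
With the tool pointing down it reaches from about 0.4 to 0.85 m from the base axis. Payload 4.5 kg.
Tool frame: the origin (TCP) lies at the very end of the fingers, on their centre line; the grasp point (between the pads) lies 19 mm behind it; y points along the fingers, x is the direction in which the jaws open and shut, and the axes are right-handed (so a half turn about y gives the same grasp; the last joint's range is limited). The gripper opens to 88 mm and grips with 3 to 60 N. Pads are 18 mm wide; open, the fingers measure 123 mm over their backs; the gripper's body (75 mm by 187 mm) begins 45 mm behind the grasp point.
Start: joints at [1.216, 0.689, -0.195, 1.565, 0.157, 0.902, -0.215], TCP at [0.237, -0.578, 0.239] pointing down, gripper open.
Joint ranges: [-3.01, 3.01], [-0.46, 2.08], [-1.47, 1.51], [0.13, 2.56], [-1, 4.14], [0.04, 2.09], [-2.66, 2.66]. Speed limits (rad/s): [2.57, 2.57, 3.14, 3.14, 3.14, 3.14, 3.14].

INTERFACE

Orientations are given as a unit quaternion [x, y, z, w].
In Python, from plant import r gives the robot as it stands.
- The arm moves only by the shell command python3 -m inch 'ROWS' [OPENING] [FORCE]. ROWS is JSON, a list of rows, each a list of 6 numbers: the shift along the tool's x, y, z in mm, then the turn, a rotation vector about the tool's x, y, z in rad. In form: [[x, y, z, ax, ay, az], ...]. A call has 1 to 12 rows; each row shifts and turns the commanded pose from where the row before left it, along the tool's axes as they then stand; what a row does not reach is not made up. A row lasts 1/12 s, in which the tool goes at most 41.7 mm and 7.16 degrees, less where a joint would pass 70% of its speed; a pose out of reach is approached as far as the arm can. A call is refused whole if a number of a shift passes 41.7 or a number of a turn 0.125, either way. A call with a gripper value outside its range is refused whole. OPENING is the finger opening in mm, from 0 to 88.1, set as the call begins (- or left out, the last holds). The fingers move at their own pace and stop on an object; FORCE is the grip in N (left out, the last holds). Time passes only in rows, so rows that do not move let the fingers close. It gives the time, the measured TCP pose, the force and the opening at its end, in the units of the state.
- r.get_state(): the state, without advancing time (a new reading comes with each control period).
- r.snapshot(name): name is "side" or "top"; returns a dict with "img" (420x560x3 uint8, red, green, blue), "range_z" (420x560 float32, m along the optical axis (not along the pixel's ray), 0 where there is no reading), "mtx" (3x3 intrinsics, pixels), "k1" (the pictures are not rectified: a ray, as slopes to the right and down, at radius r is drawn at 1 + k1 r^2 times it, then the intrinsics apply), "camera_from_world" (4x4, takes a point from world to camera coordinates). Camera axes: x right, y down, z forward; pixel columns grow to the right and rows downward; lengths in m; the calibration is good to about 2 mm. A picture is of the moment at which its call begins.
- r.finish_job(): hands the job in, once; it reports no verdict.
The state is a dict: "clock": time; "q": joint angles; "qd": joint speeds; "joint_torque": joint torques, N m; "tool_pos": TCP position; "eef_rot": TCP orientation; "contact_force": force on the tool from outside, world axes, zero at the start; "moment": the same for the moment, N m; "opening": opening from 0.0 (shut) to 1.0 (fully open).
Only numpy, scipy, OpenCV 4.12 (cv2) and the standard library are available. Lean on these libraries where they do the work, as an engineer would, in place of code of your own. Each camera call takes 0.05 s, during which the arm holds its last target.

## Working session

There is one attempt and no reset: what is moved stays moved. The work goes in short steps, Python scripts to look and compute and a shell command to move; the robot and the scene stay as the last step left them, time stands still between calls to the robot, and variables do not carry over. Pictures are saved under pics/ and viewed, and the job is handed in when it is done.

```bash
ls -la; mkdir -p pics; python3 - <<'E'
from plant import r
import cv2,numpy as np
s=r.get_state(); print(s)
for n in("side","top"):
    d=r.snapshot(n); cv2.imwrite(f"pics/{n}0.png",cv2.cvtColor(d["img"],cv2.COLOR_RGB2BGR)); np.savez(f"/tmp/{n}0.npz",**d)
    print(n,d["mtx"],d["k1"],d["camera_from_world"])
E
```

```text
total 12
drwxr-xr-x  3 agent agent 4096 Dec  7 13:57 .
drwxr-xr-x 23 root  root  4096 Dec  7 13:57 ..
drwxr-xr-x  2 agent agent 4096 Dec  7 13:57 pics
{'clock': 0.0, 'q': array([ 1.21577621,  0.6899644 , -0.19450916,  1.56636391,  0.15730572,
        0.90251002, -0.21510783]), 'qd': array([-2.80145643e-04,  1.72184223e-03,  1.31735130e-03,  1.08187479e-03,
       -2.64412495e-05, -1.07297965e-04,  1.19279301e-03]), 'joint_torque': array([-3.45416429e-04, -5.27548921e+01, -1.26696389e+00, -1.53424716e+01,
       -5.25908649e-02,  6.67582965e-03,  2.05349984e-04]), 'tool_pos': array([ 0.23663905, -0.57777095,  0.23791685]), 'eef_rot': array([-0.58686917,  0.39453508, -0.39339235,  0.58751094]), 'contact_force': array([-0.08377516, -0.05789468, -0.09444495]), 'moment': array([ 0.00694987,  0.02602769, -0.03972125]), 'opening': 1.0008202875385417}
side [[441.28760677   0.         276.79506593]
 [  0.         441.28760677 213.66370391]
 [  0.           0.           1.        ]] -0.013192833970739809 [[-0.71882505 -0.69478569  0.02373597  0.4350186 ]
 [-0.37864221  0.36265207 -0.851536    0.3356278 ]
 [ 0.58302713 -0.62109284 -0.52375857  0.65745309]
 [ 0.          0.          0.          1.        ]]
top [[459.91437585   0.         286.74676485]
 [  0.         459.91437585 213.76912418]
 [  0.           0.           1.        ]] -0.01037928405708622 [[-8.83384030e-03 -9.99928524e-01  8.05666856e-03 -2.75777089e-04]
 [-9.84338871e-01  7.27693987e-03 -1.76136406e-01  6.36293086e-01]
 [ 1.76065188e-01 -9.48645292e-03 -9.84332798e-01  1.28186140e+00]
 [ 0.00000000e+00  0.00000000e+00  0.00000000e+00  1.00000000e+00]]
```

View pics/side0.png

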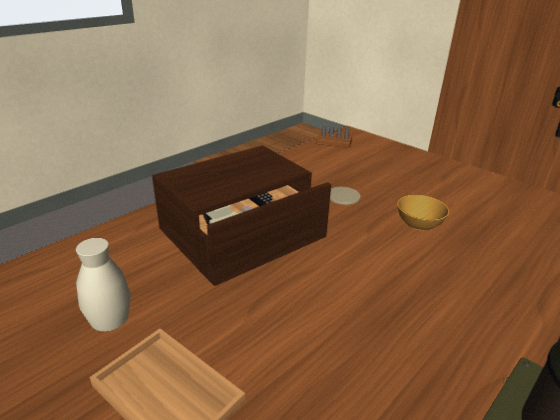

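View pics/top0.png

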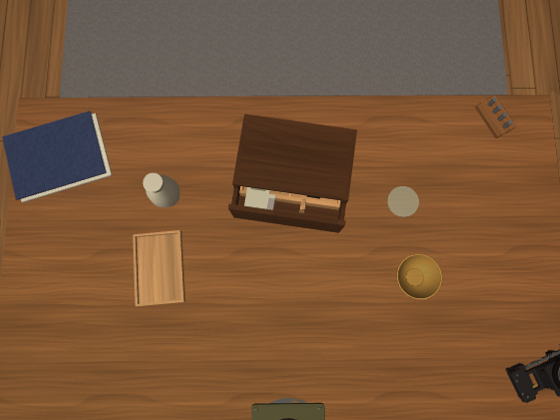

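The side view shows the cabinet with the door shut, the vase at (103,285), the valet at (165,385), the coaster at (344,196) and the bowl at (422,212). In the top view the door's top edge runs from (231,209) to (343,229), the paddle is at (259,199), the fin at (303,205) and the valet spans (134-183, 232-305). Next I'll enlarge and measure.

```bash
cat > h.py <<'E'
import numpy as np,cv2
from plant import r
def und(d,u,v):
    k=float(d["k1"]);K=d["mtx"]
    p=cv2.undistortPoints(np.array([[[u,v]]],float),K,np.array([k,0,0,0.]))[0,0]
    return p
def atz(d,u,v,z):
    T=d["camera_from_world"];R=T[:3,:3];t=T[:3,3];c=-R.T@t
    x,y=und(d,u,v);ray=R.T@np.array([x,y,1.]);s=(z-c[2])/ray[2];return c+s*ray
def byd(d,u,v):
    T=d["camera_from_world"];R=T[:3,:3];t=T[:3,3]
    x,y=und(d,u,v);D=float(d["range_z"][int(round(v)),int(round(u))]);return R.T@(np.array([x,y,1.])*D-t)
def proj(d,P):
    T=d["camera_from_world"];p=T[:3,:3]@np.asarray(P,float)+T[:3,3];x,y=p[:2]/p[2];f=1+float(d["k1"])*(x*x+y*y)
    K=d["mtx"];return K[0,0]*x*f+K[0,2],K[1,1]*y*f+K[1,2]
def cloud(d):
    v,u=np.mgrid[0:420,0:560];pts=np.stack([u.ravel(),v.ravel()],1).astype(float)[:,None]
    n=cv2.undistortPoints(pts,d["mtx"],np.array([float(d["k1"]),0,0,0.]))[:,0]
    D=d["range_z"].ravel();P=np.c_[n*D[:,None],D]
    T=d["camera_from_world"];return ((P-T[:3,3])@T[:3,:3]).reshape(420,560,3)
def crop(d,fn,u0,v0,u1,v1,k):
    im=cv2.cvtColor(d["img"],cv2.COLOR_RGB2BGR)[v0:v1,u0:u1];cv2.imwrite(fn,cv2.resize(im,None,fx=k,fy=k,interpolation=cv2.INTER_CUBIC))
E
python3 - <<'E'
from h import *
d=dict(np.load('/tmp/top0.npz')); s=dict(np.load('/tmp/side0.npz'))
crop(d,'pics/c_top0.png',220,105,370,240,5)
crop(s,'pics/c_side0.png',150,145,340,275,4)
crop(d,'pics/c_val0.png',120,160,200,315,3)
C=cloud(d)
for n,(u,v) in dict(topboard=(300,150),doortop=(290,219),pad=(257,197),fin=(303,205),val=(160,265),table=(300,300),vase=(153,182),bowlrim=(420,255),coaster=(403,201)).items():
    print(n,byd(d,u,v).round(4))
# top board corners from cloud
m=(abs(C[...,2]-0.15)<0.006)&(d["range_z"]>0)
m[:, :200]=0;m[:,400:]=0
P=C[m][:,:2].astype(np.float32)
print(m.sum(),cv2.minAreaRect(P[P[:,0]>0.55]))
mv=(abs(C[...,2]-0.022)<0.006)&(C[...,1]>0.15)&(C[...,0]<0.6)
print(mv.sum(),cv2.minAreaRect(C[mv][:,:2].astype(np.float32)))
E
```

```text
topboard [ 0.7982 -0.0428  0.1523]
doortop [ 0.6106 -0.0137  0.1175]
pad [0.6739 0.0779 0.1156]
fin [ 0.648  -0.0499  0.1269]
val [0.4943 0.371  0.0038]
table [ 0.3888 -0.0424  0.0061]
vase [0.705  0.3541 0.1714]
bowlrim [ 0.5134 -0.3883  0.0529]
coaster [ 0.6811 -0.3588  0.0113]
8758 ((0.7483567595481873, -0.022995635867118835), (0.32051369547843933, 0.27684035897254944), 81.16320037841797)
614 ((0.4870028495788574, 0.37480902671813965), (0.21099956333637238, 0.143160879611969), 4.540179252624512)
```

View pics/c_top0.png

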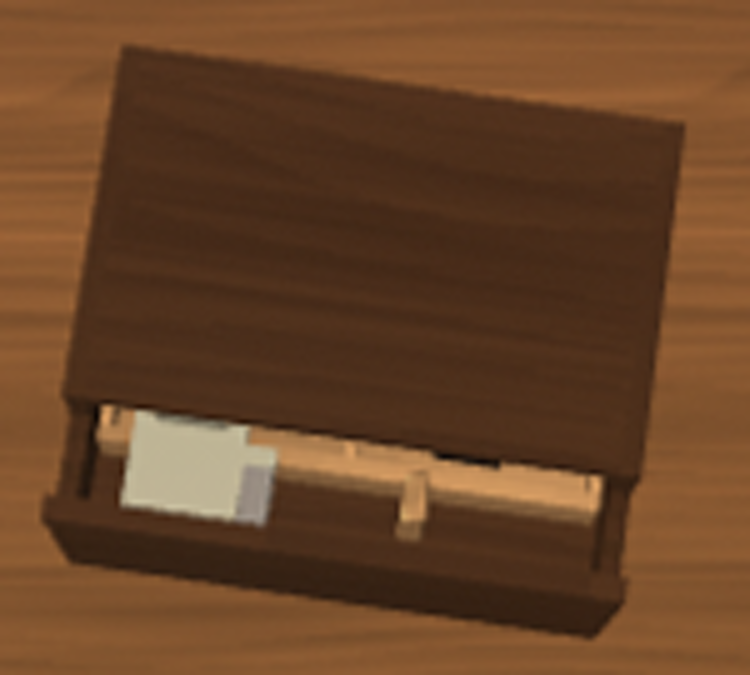

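View pics/c_side0.png

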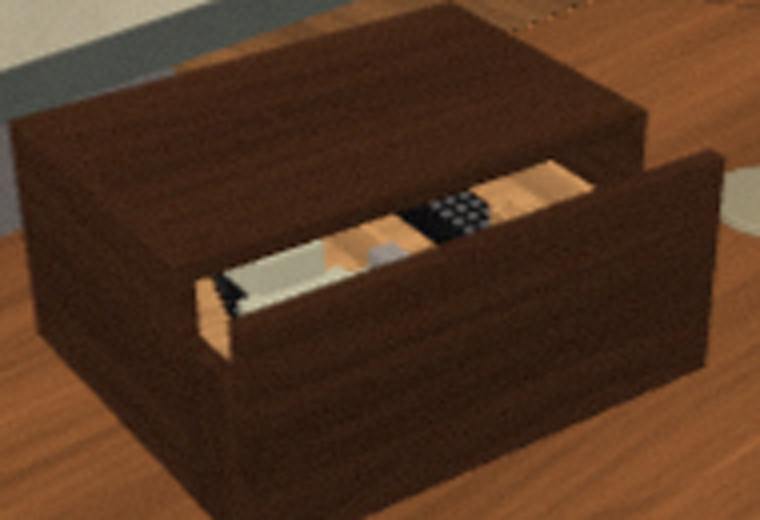

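View pics/c_val0.png

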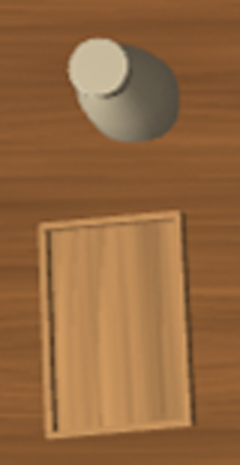

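```bash
python3 - <<'E'
from h import *
d=dict(np.load('/tmp/top0.npz')); s=dict(np.load('/tmp/side0.npz'))
pix=[(122,45),(684,125),(637,480),(65,400)]
cab=np.array([[130,160],[130,-160],[-75,-160],[-75,160]])/1000
W=np.array([atz(d,220+u/5-.4,105+v/5-.4,.15)[:2] for u,v in pix]);print(W.round(4))
# rigid fit
a=cab-cab.mean(0);b=W-W.mean(0);U,S,Vt=np.linalg.svd(a.T@b);R=Vt.T@U.T
t=W.mean(0)-R@cab.mean(0);yaw=np.arctan2(R[1,0],R[0,0]);print("yaw",yaw,np.degrees(yaw),"origin",t)
print("resid",((cab@R.T+t)-W).round(4))
def c2w(x,y,z): return np.r_[R@np.array([x,y])/1000+t,z/1000]
for n,p in dict(dtl=(-137,160,148),dtr=(-137,-160,148),pad=(-100,90,114),fin=(-99,-40,130),padcor=(-127,122,114)).items():
    P=c2w(*p);u,v=proj(d,P);us,vs=proj(s,P);print(n,P.round(4),"top",round(u,1),round(v,1),"crop",round((u-220+.4)*5),round((v-105+.4)*5),"sidecrop",round((us-150+.4)*4),round((vs-145+.4)*4))
# valet corners, crop 3x off (120,160): rim outer
vp=[(39,224),(182,211),(191,425),(47,438)]
V=np.array([atz(d,120+u/3-.33,160+v/3-.33,.022)[:2] for u,v in vp]);print(V.round(4),V.mean(0))
e=V[0]+V[1]-V[2]-V[3];print("vyaw",np.arctan2(e[1],e[0]))
E
```

```text
[[ 0.9066  0.1132]
 [ 0.8575 -0.2017]
 [ 0.6547 -0.1688]
 [ 0.7016  0.1427]]
yaw -0.1519959803739184 -8.708728178378816 origin [ 0.75293556 -0.02449921]
resid [[-0.001   0.0008]
 [-0.0003 -0.0006]
 [-0.0002 -0.0025]
 [ 0.0014  0.0023]]
dtl [0.6417 0.1544 0.148 ] top 228.1 206.3 crop 42 508 sidecrop 241 323
dtr [ 0.5933 -0.1619  0.148 ] top 345.1 223.0 crop 627 592 sidecrop 723 149
pad [0.6677 0.0796 0.114 ] top 256.4 199.3 crop 184 474 sidecrop 325 304
fin [ 0.649 -0.049  0.13 ] top 302.7 204.4 crop 416 499 sidecrop 519 208
padcor [0.6459 0.1153 0.114 ] top 243.6 207.1 crop 120 512 sidecrop 300 346
[[0.584  0.4505]
 [0.5959 0.31  ]
 [0.388  0.2948]
 [0.3768 0.4326]] [0.4861759  0.37200338]
vyaw 0.07940322814729006
```

Cabinet pose: origin (0.753, -0.024), yaw -0.152, corner residuals within 3 mm. Reprojecting the fin and paddle lands on them in both views. The valet is at (0.486, 0.372), yaw 0.079. The remote is on the fin's side, in the right (-y) compartment. Next I'll plan the move to the paddle.

```bash
cat >> h.py <<'E'
from scipy.spatial.transform import Rotation as Ro
CO=np.array([.75294,-.0245]);CY=-.152
def c2w(x,y,z):
    c,s=np.cos(CY),np.sin(CY);return np.array([CO[0]+(c*x-s*y)/1e3,CO[1]+(s*x+c*y)/1e3,z/1e3])
def w2c(P):
    c,s=np.cos(CY),np.sin(CY);a=np.asarray(P[:2])-CO;return np.r_[c*a[0]+s*a[1],-s*a[0]+c*a[1],P[2]]*1e3
def tgt(yaw,flip):
    # tool y down, tool x = +-(y axis of yawed frame)
    X=np.array([-np.sin(yaw),np.cos(yaw),0])*flip;Y=np.array([0,0,-1.]);return Ro.from_matrix(np.c_[X,Y,np.cross(X,Y)])
def rel(P,yaw,flip):
    s=r.get_state();R0=Ro.from_quat(s["eef_rot"]);print("now cab",w2c(s["tool_pos"]).round(1),"axes x",R0.as_matrix()[:,0].round(3),"z",R0.as_matrix()[:,2].round(3),"y",R0.as_matrix()[:,1].round(3))
    print("shift tool mm",(R0.inv().apply(np.asarray(P)-s["tool_pos"])*1e3).round(1),"rotvec",(R0.inv()*tgt(yaw,flip)).as_rotvec().round(3),"F",s["contact_force"].round(2),"op",round(s["opening"],3),"t",s["clock"],"q7",s["q"][6].round(2))
E
python3 - <<'E'
from h import *
P=c2w(-101,90,200);print(P)
rel(P,CY,1);rel(P,CY,-1)
E
```

```text
[0.66673189 0.07975527 0.2       ]
now cab [-426.5 -625.2  238. ] axes x [ 0.379 -0.925 -0.002] z [ 0.925  0.379 -0.   ] y [-0.001  0.001 -1.   ]
shift tool mm [-445.4   38.6  647.3] rotvec [-2.000e-03 -2.601e+00 -1.000e-03] F [-0.59  0.39 -0.33] op 1.0 t 0.1 q7 -0.22
now cab [-426.5 -625.2  238. ] axes x [ 0.379 -0.925 -0.002] z [ 0.925  0.379 -0.   ] y [-0.001  0.001 -1.   ]
shift tool mm [-445.4   38.6  647.3] rotvec [ 0.001  0.541 -0.001] F [-0.59  0.39 -0.33] op 1.0 t 0.1 q7 -0.22
```

```bash
python3 -m inch '[[0,-12,0,0,0.108,0],[0,-12,0,0,0.108,0],[0,-12,0,0,0.108,0],[0,-12,0,0,0.108,0],[0,-12,0,0,0.108,0]]' 0 20
python3 -m inch '[[-30,0,13.6,0,0,0],[-30,0,13.6,0,0,0],[-30,0,13.6,0,0,0],[-30,0,13.6,0,0,0],[-30,0,13.6,0,0,0],[-30,0,13.6,0,0,0],[-30,0,13.6,0,0,0],[-30,0,13.6,0,0,0],[-30,0,13.6,0,0,0],[-30,0,13.6,0,0,0],[-30,0,13.6,0,0,0],[-30,0,13.6,0,0,0]]'
python3 - <<'E'
from h import *
rel(c2w(-101,90,200),CY,-1)
E
```

```text
clock: 0.52
tool_pos: [0.2368, -0.578, 0.2988]
eef_rot: [-0.459, 0.538, -0.537, 0.46]
contact_force: [-0.1, -0.6, 0.5]
opening: 0.645
clock: 1.52
tool_pos: [0.4529, -0.2454, 0.2985]
eef_rot: [-0.461, 0.537, -0.536, 0.461]
contact_force: [1.4, 0.5, -0.5]
opening: 0.006
now cab [-263.1 -263.8  298.5] axes x [-0.151 -0.989 -0.   ] z [ 0.989 -0.151 -0.001] y [-0.001  0.    -1.   ]
shift tool mm [-353.7   98.4  162.5] rotvec [ 0.001  0.001 -0.   ] F [ 1.35  0.46 -0.49] op 0.006 t 1.5167 q7 -1.35
```

```bash
python3 -m inch '[[-29.5,0,13.5,0,0,0],[-29.5,0,13.5,0,0,0],[-29.5,0,13.5,0,0,0],[-29.5,0,13.5,0,0,0],[-29.5,0,13.5,0,0,0],[-29.5,0,13.5,0,0,0],[-29.5,0,13.5,0,0,0],[-29.5,0,13.5,0,0,0],[-29.5,10,13.5,0,0,0],[-29.5,20,13.5,0,0,0],[-29.5,30,13.5,0,0,0],[-29.5,30,13.5,0,0,0]]'
python3 -m inch '[[0,0,0,0,0,0],[0,0,0,0,0,0]]'
python3 - <<'E'
from h import *
rel(c2w(-101,90,160),CY,-1)
for n in("top","side"):
    d=r.snapshot(n); np.savez(f"/tmp/{n}1.npz",**d)
    if n=="top": crop(d,"pics/t1.png",200,90,390,260,4)
    else: crop(d,"pics/s1.png",120,80,340,280,3)
E
```

```text
clock: 2.52
tool_pos: [0.6648, 0.077, 0.2113]
eef_rot: [0.461, -0.536, 0.536, -0.461]
contact_force: [0.9, -0.0, 0.1]
opening: 0.008
clock: 2.68
tool_pos: [0.6624, 0.0778, 0.209]
eef_rot: [-0.463, 0.537, -0.534, 0.46]
contact_force: [-0.4, -1.3, 0.2]
opening: 0.003
now cab [-104.9   87.4  209. ] axes x [-0.147 -0.989  0.001] z [ 0.989 -0.147 -0.006] y [-0.006  0.    -1.   ]
shift tool mm [-2.6 49.   4.2] rotvec [0.006 0.005 0.001] F [-0.42 -1.29  0.17] op 0.003 t 2.6833 q7 -1.93
```

View pics/t1.png

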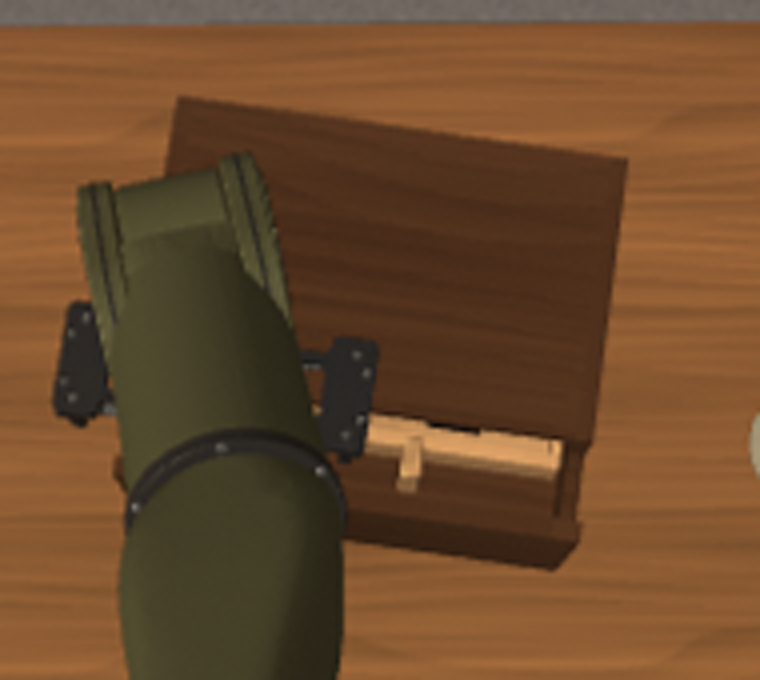

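View pics/s1.png

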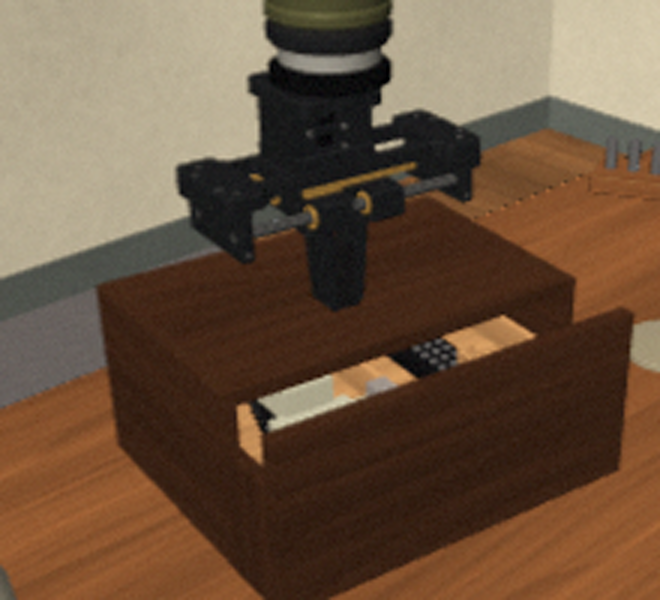

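The top view shows the arm over the slot's left part, with fin and drawer unchanged. In the side crop the closed fingertip, at (340,300), hovers over the slot above the white paddle, at (310,405). Going down.

```bash
python3 -m inch '[[-2.5,20,4,0,0,0],[0,20,0,0,0,0],[0,12,0,0,0,0],[0,12,0,0,0,0],[0,12,0,0,0,0],[0,8,0,0,0,0],[0,0,0,0,0,0],[0,0,0,0,0,0]]'
python3 - <<'E'
from h import *
rel(c2w(-101,90,101),CY,-1)
E
```

```text
clock: 3.45
tool_pos: [0.6683, 0.0772, 0.1281]
eef_rot: [0.461, -0.536, 0.536, -0.461]
contact_force: [0.5, 0.3, 0.6]
opening: 0.007
now cab [-99.1  87.7 128.1] axes x [-0.151 -0.989  0.   ] z [ 0.989 -0.151 -0.   ] y [-0. -0. -1.]
shift tool mm [-2.3 27.1 -1.9] rotvec [0.    0.001 0.   ] F [0.51 0.29 0.65] op 0.007 t 3.45 q7 -1.94
```

```bash
python3 -m inch '[[-2,8,-2,0,0,0],[0,7,0,0,0,0],[0,5,0,0,0,0],[0,5,0,0,0,0],[0,4,0,0,0,0],[0,0,0,0,0,0],[0,0,0,0,0,0]]'
python3 - <<'E'
from h import *
rel(c2w(-101,90,99),CY,-1)
E
```

```text
clock: 4.03
tool_pos: [0.6692, 0.0798, 0.1005]
eef_rot: [0.459, -0.535, 0.537, -0.462]
contact_force: [1.4, 0.9, 5.8]
opening: 0.008
now cab [-98.6  90.4 100.5] axes x [-0.151 -0.989 -0.002] z [ 0.989 -0.151  0.005] y [ 0.006  0.001 -1.   ]
shift tool mm [ 0.4  1.5 -2.4] rotvec [-0.005  0.001 -0.002] F [1.42 0.9  5.83] op 0.008 t 4.0333 q7 -1.94
```

Contact is at 5.8 N, with the paddle about 14 mm down, past the release point. Pulling towards -x and keeping it down.

```bash
python3 -m inch '[[0,1,-4,0,0,0],[0,1,-4,0,0,0],[0,1,-4,0,0,0],[0,0.5,-4,0,0,0],[0,0,-4,0,0,0],[0,0,-4,0,0,0],[0,0,-4,0,0,0],[0,0,-4,0,0,0],[0,0,0,0,0,0]]'
python3 - <<'E'
from h import *
rel(c2w(-101,90,99),CY,-1)
E
```

```text
clock: 4.78
tool_pos: [0.6367, 0.0845, 0.0968]
eef_rot: [0.459, -0.535, 0.537, -0.462]
contact_force: [1.1, 0.7, 5.2]
opening: 0.006
now cab [-131.4   90.1   96.8] axes x [-0.151 -0.989 -0.001] z [ 0.989 -0.151  0.004] y [ 0.005  0.    -1.   ]
shift tool mm [ 0.1 -2.  30.4] rotvec [-0.004  0.001 -0.001] F [1.1 0.7 5.2] op 0.006 t 4.7833 q7 -1.96
```

The TCP is at x=-131, past the shut door's inner face, and the sideways force is low, so the door has moved past the catch. Carrying on.

```bash
python3 -m inch '[[0,0,-6,0,0,0],[0,0,-6,0,0,0],[0,0,-6,0,0,0],[0,0,-6,0,0,0],[0,0,-6,0,0,0],[0,0,-6,0,0,0],[0,0,-6,0,0,0],[0,0,0,0,0,0]]'
python3 - <<'E'
from h import *
rel(c2w(-101,90,99),CY,-1)
d=r.snapshot("side"); crop(d,"pics/s2.png",120,80,340,280,3)
E
```

```text
clock: 5.45
tool_pos: [0.5912, 0.091, 0.0954]
eef_rot: [-0.462, 0.537, -0.536, 0.46]
contact_force: [-1.3, 0.8, 0.0]
opening: 0.01
now cab [-177.4   89.7   95.4] axes x [-0.15  -0.989  0.001] z [ 0.989 -0.15  -0.003] y [-0.003 -0.    -1.   ]
shift tool mm [-0.2 -3.9 76.4] rotvec [0.003 0.002 0.001] F [-1.34  0.76  0.03] op 0.01 t 5.45 q7 -1.99
```

View pics/s2.png

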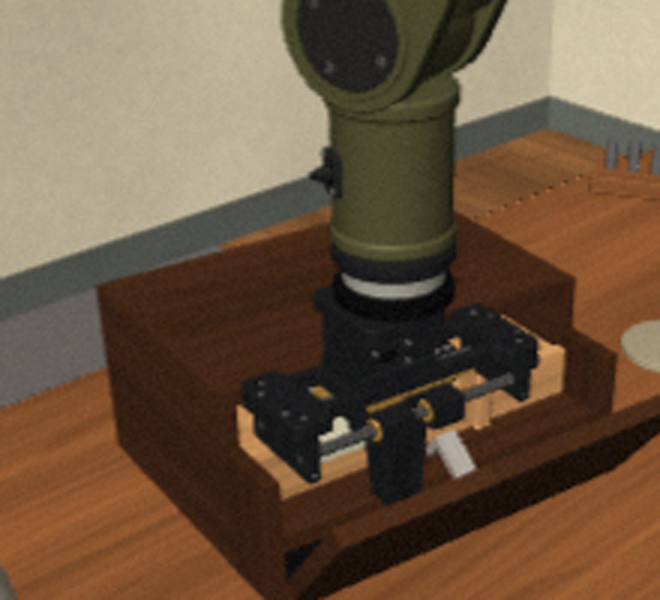

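The door is sinking open by itself; its upper edge runs from (310,570) to (650,400). The finger is clear at (395,490). Raising, then going over the fin while it drops.

```bash
python3 -m inch '[[0,-25,0,0,0,0],[0,-30,0,0,0,0],[0,-30,0,0,0,0],[13,0,8,0,0,0],[13,0,8,0,0,0],[13,0,8,0,0,0],[13,0,8,0,0,0],[13,0,8,0,0,0],[13,0,8,0,0,0],[13,0,8,0,0,0],[13,0,8,0,0,0],[13,0,8,0,0,0]]' 55 20
python3 -m inch '[[13,0,6,0,0,0],[0,0,0,0,0,0],[0,0,0,0,0,0]]'
python3 - <<'E'
from h import *
rel(c2w(-99,-40,99),CY,-1)
d=r.snapshot("side"); crop(d,"pics/s3.png",120,80,340,280,3)
d=r.snapshot("top"); crop(d,"pics/t3.png",200,110,390,280,4)
E
```

```text
clock: 6.5
tool_pos: [0.6475, -0.0372, 0.1806]
eef_rot: [-0.461, 0.536, -0.536, 0.461]
contact_force: [0.8, -0.5, -0.3]
opening: 0.626
clock: 6.75
tool_pos: [0.6509, -0.0507, 0.1804]
eef_rot: [-0.46, 0.537, -0.537, 0.46]
contact_force: [0.1, 0.2, -0.0]
opening: 0.623
now cab [-96.9 -41.4 180.4] axes x [-0.153 -0.988  0.   ] z [ 0.988 -0.153 -0.   ] y [-0. -0. -1.]
shift tool mm [-1.4 81.4 -2.1] rotvec [ 0.    -0.001  0.   ] F [ 0.11  0.16 -0.02] op 0.623 t 6.75 q7 -1.76
```

View pics/s3.png

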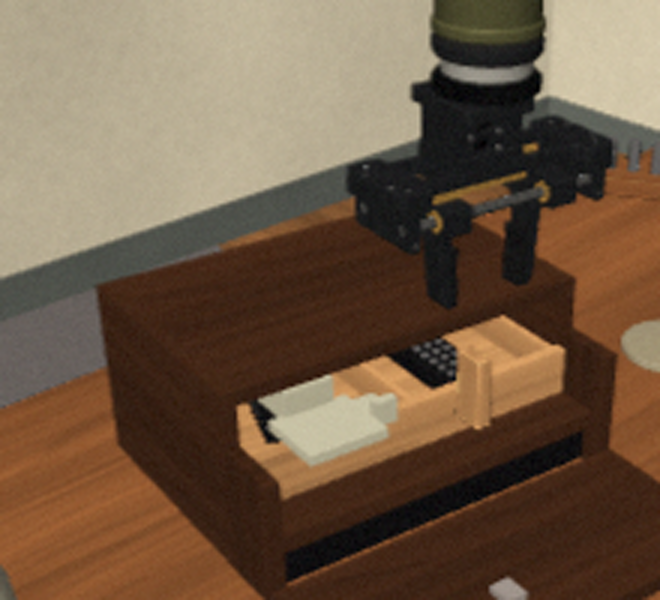

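View pics/t3.png

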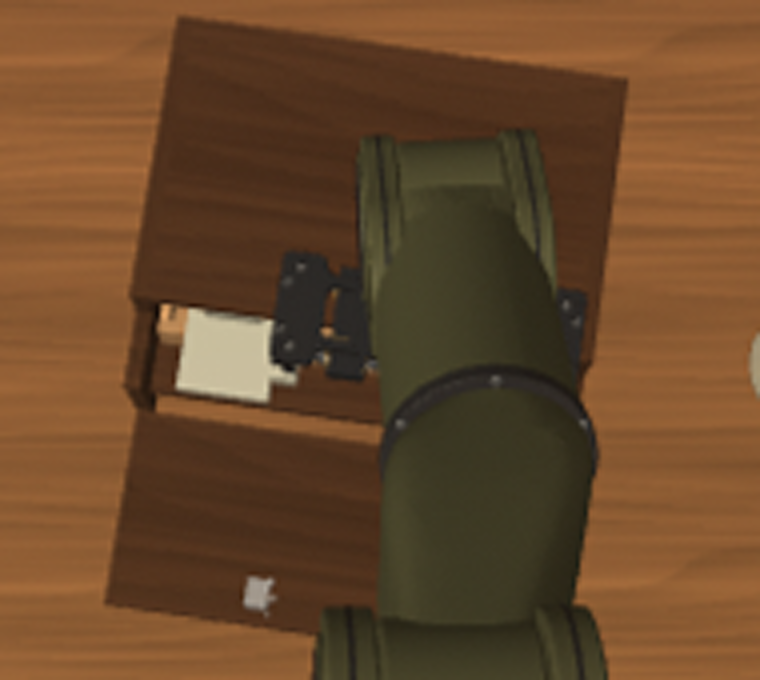

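The door lies flat, with its strike at (508,590) in the side crop and (258,592) in the top crop. The fin top is at about (476,353) in the side crop, and the fingers are above and behind it. I'll check the fin against the model.

```bash
python3 - <<'E'
from h import *
d=r.snapshot("side");np.savez("/tmp/side3.npz",**d)
p=proj(d,c2w(-99,-40,130));print("fin pred crop",(p[0]-120+.33)*3,(p[1]-80+.33)*3)
p=proj(d,r.get_state()["tool_pos"]);print("tcp pred crop",(p[0]-120+.33)*3,(p[1]-80+.33)*3)
print(w2c(atz(d,120+476/3-.33,80+353/3-.33,.130)))
crop(d,"pics/s3b.png",230,140,320,230,8)
print([(round((a[0]-230+.44)*8),round((a[1]-140+.44)*8)) for a in [proj(d,c2w(x,y,130)) for x,y in [(-113,-47),(-113,-33),(-85,-33),(-85,-47)]]])
E
```

```text
fin pred crop 478.864571408349 350.78010574107043
tcp pred crop 477.95822234945376 290.44779177825643
[-100.46353121  -36.15842094  130.        ]
[(448, 469), (409, 484), (348, 443), (387, 430)]
```

View pics/s3b.png

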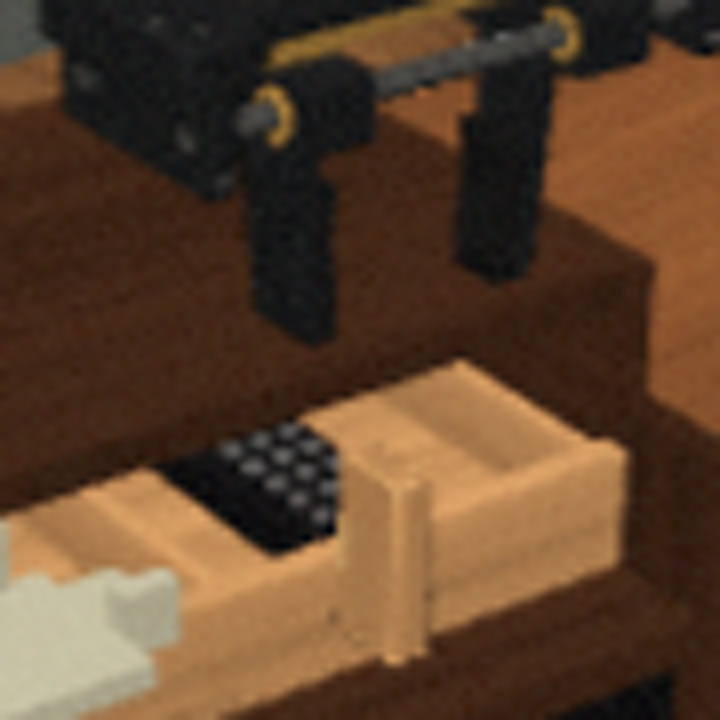

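The fin top is about 3 mm towards +y of the model (corners at (430,478) and (393,487)), so I'll aim for y≈-37.5 and go down.

```bash
python3 -m inch '[[-4,15,-2,0,0,0],[0,20,0,0,0,0],[0,20,0,0,0,0],[0,15,0,0,0,0],[0,10,0,0,0,0],[0,0,0,0,0,0]]'
python3 - <<'E'
from h import *
rel(c2w(-99,-37.5,100),CY,-1)
d=r.snapshot("side");crop(d,"pics/s4.png",230,140,320,230,8)
E
```

```text
clock: 7.4
tool_pos: [0.6479, -0.044, 0.0985]
eef_rot: [-0.462, 0.537, -0.535, 0.46]
contact_force: [0.5, -0.1, 0.0]
opening: 0.623
now cab [-100.9  -35.2   98.5] axes x [-0.149 -0.989 -0.   ] z [ 0.989 -0.149 -0.004] y [-0.004  0.001 -1.   ]
shift tool mm [ 2.3 -1.5  1.9] rotvec [ 0.004  0.002 -0.   ] F [ 0.51 -0.07  0.  ] op 0.623 t 7.4 q7 -1.78
```

View pics/s4.png

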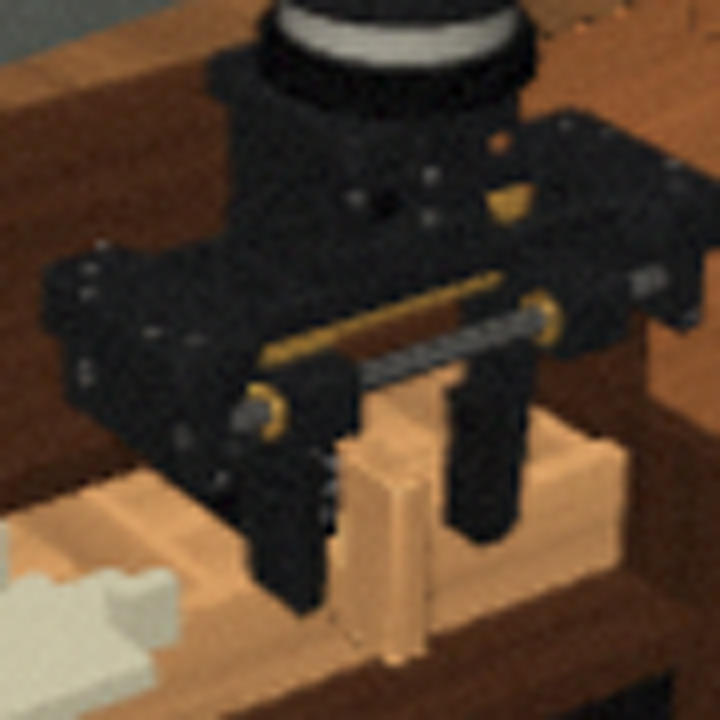

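The fin's front face, at (405,570), stands between the fingers at (290,540) and (485,470). Closing.

```bash
python3 -m inch '[[1,0,0,0,0,0],[0,0,0,0,0,0],[0,0,0,0,0,0],[0,0,0,0,0,0],[0,0,0,0,0,0],[0,0,0,0,0,0]]' 0 20
python3 -m inch '[[0,0,-6,0,0,0],[0,0,-12,0,0,0],[0,0,-12,0,0,0],[0,0,-12,0,0,0],[0,0,-12,0,0,0],[0,0,-12,0,0,0],[0,0,-12,0,0,0],[0,0,-12,0,0,0]]'
python3 - <<'E'
from h import *
rel(c2w(-279,-37.5,100),CY,-1)
E
```

```text
clock: 7.95
tool_pos: [0.6496, -0.0463, 0.101]
eef_rot: [0.461, -0.536, 0.536, -0.461]
contact_force: [0.9, -0.5, 0.2]
opening: 0.195
clock: 8.62
tool_pos: [0.5608, -0.032, 0.101]
eef_rot: [0.46, -0.536, 0.537, -0.462]
contact_force: [3.3, 1.0, -1.6]
opening: 0.157
now cab [-188.8  -36.5  101. ] axes x [-0.15  -0.989 -0.001] z [ 0.989 -0.15   0.002] y [ 0.003  0.001 -1.   ]
shift tool mm [  0.9   0.7 -90.2] rotvec [-0.002  0.001 -0.001] F [ 3.33  0.99 -1.56] op 0.157 t 8.6167 q7 -1.81
```

The opening of 13.8 mm matches the 14 mm fin, and the pull force is about 3 N. Continuing to the stop.

```bash
python3 -m inch '[[0,0,-12,0,0,0],[0,0,-12,0,0,0],[0,0,-12,0,0,0],[0,0,-12,0,0,0],[0,0,-12,0,0,0],[0,0,-10,0,0,0],[0,0,-6,0,0,0],[0,0,-4,0,0,0],[0,0,-4,0,0,0],[0,0,-3,0,0,0],[0,0,0,0,0,0]]'
python3 - <<'E'
from h import *
rel(c2w(-279,-37.5,100),CY,-1)
E
```

```text
clock: 9.53
tool_pos: [0.4745, -0.0186, 0.1009]
eef_rot: [-0.461, 0.536, -0.536, 0.462]
contact_force: [-0.0, 4.5, 3.4]
opening: 0.162
now cab [-276.1  -36.4  100.9] axes x [-0.15  -0.989 -0.001] z [ 0.989 -0.15   0.   ] y [ 0.001  0.001 -1.   ]
shift tool mm [ 1.1  0.9 -2.9] rotvec [-0.     0.002 -0.001] F [-0.02  4.48  3.43] op 0.162 t 9.5333 q7 -1.85
```

```bash
python3 -m inch '[[0,0,-3,0,0,0],[0,0,-2,0,0,0],[0,0,0,0,0,0],[0,0,0,0,0,0]]'
python3 -m inch '[[0,0,0,0,0,0],[0,0,0,0,0,0],[0,-15,0,0,0,0],[0,-25,0,0,0,0],[0,-30,0,0,0,0],[0,-30,10,0,0,0]]' 60
python3 - <<'E'
from h import *
rel(c2w(-279,-37.5,100),CY,-1)
d=r.snapshot("top");np.savez("/tmp/top5.npz",**d);crop(d,"pics/t5.png",200,110,390,300,4)
d=r.snapshot("side");np.savez("/tmp/side5.npz",**d);crop(d,"pics/s5.png",180,160,380,360,4)
E
```

```text
clock: 9.87
tool_pos: [0.4711, -0.0181, 0.1009]
eef_rot: [0.46, -0.536, 0.537, -0.462]
contact_force: [3.1, 4.9, 1.5]
opening: 0.154
clock: 10.37
tool_pos: [0.4756, -0.0215, 0.201]
eef_rot: [-0.463, 0.538, -0.535, 0.458]
contact_force: [1.4, -1.1, -0.5]
opening: 0.584
now cab [-274.6  -39.   201. ] axes x [-0.151 -0.988  0.003] z [ 0.988 -0.151 -0.007] y [-0.007 -0.001 -1.   ]
shift tool mm [ -1.7 101.   -3.7] rotvec [ 0.007 -0.     0.003] F [ 1.4  -1.09 -0.47] op 0.584 t 10.3667 q7 -1.83
```

View pics/t5.png

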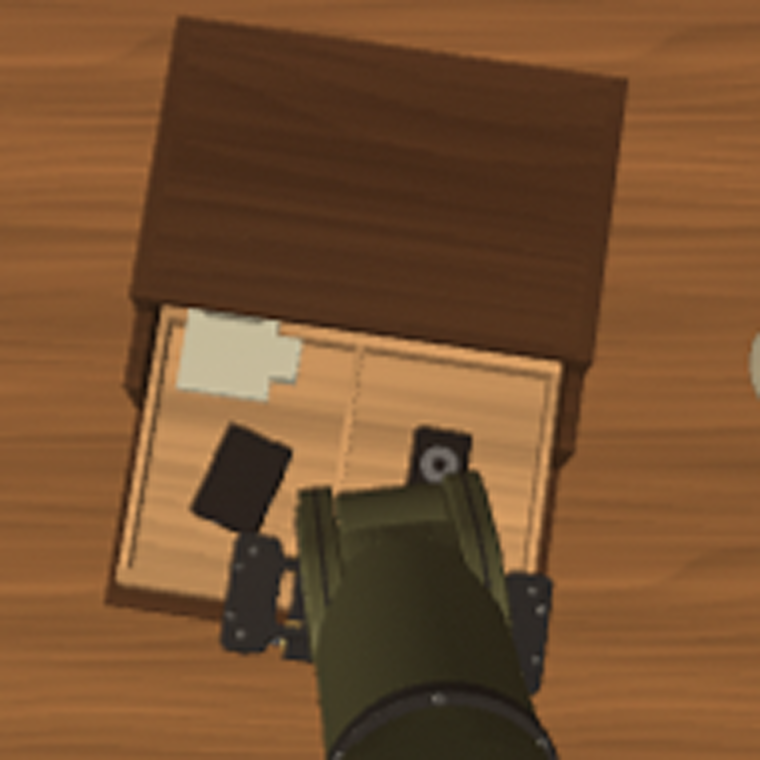

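View pics/s5.png

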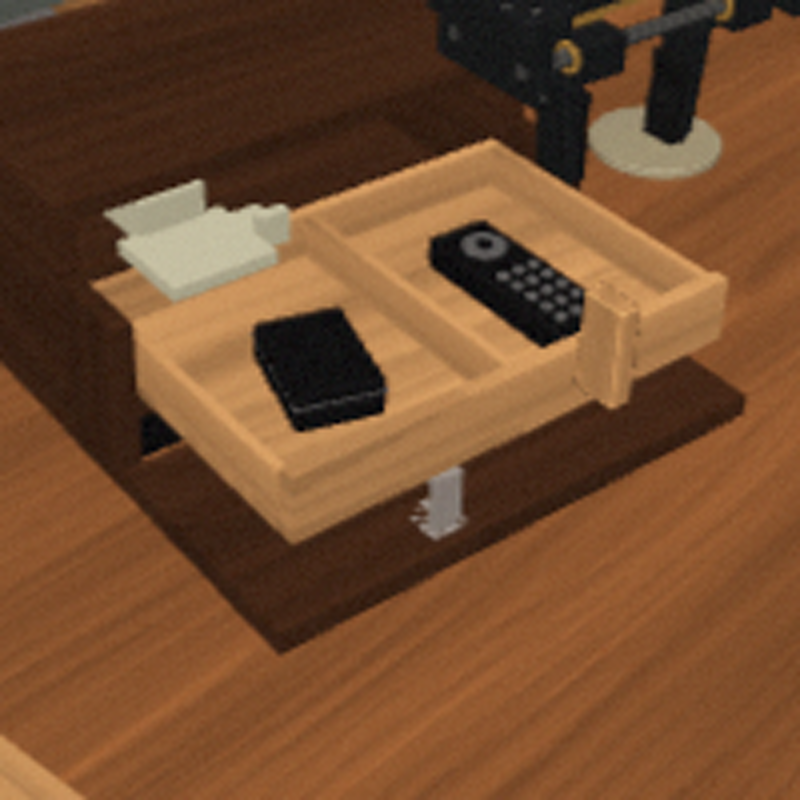

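The drawer is out. The battery box is at (240,478) in the top crop and (318,370) in the side crop. The remote, at (505,280) in the side crop, lies in the right compartment with its front end behind the fin. I'll measure it on the plane of its top face, z=0.082.

```bash
python3 - <<'E'
from h import *
s=dict(np.load("/tmp/side5.npz"));t=dict(np.load("/tmp/top5.npz"))
crop(s,"pics/s5b.png",275,205,345,265,10)
f=lambda u,v:(180+u/4-.4,160+v/4-.4)
for n,p in dict(bl=(432,240),br=(490,222),fl=(540,330),fr=(584,292),ringc=(485,244)).items(): print(n,w2c(atz(s,*f(*p),.082)).round(1))
g=lambda u,v:(200+u/4-.4,110+v/4-.4)
for n,p in dict(bl=(417,427),br=(472,435),ringc=(439,463)).items(): print("top",n,w2c(atz(t,*g(*p),.082)).round(1))
# fin check
for n,p in dict(fin=(615,292)).items(): print("fin",w2c(atz(s,*f(*p),.130)).round(1))
C=cloud(s)
m=(s["img"].max(2)<60)&(abs(C[...,2]-.083)<.008)
mm=np.zeros_like(m);mm[205:260,280:340]=1;m&=mm
P=C[m];print(m.sum(),P.mean(0));
Q=np.array([w2c(p)[:2] for p in P],np.float32);print(cv2.minAreaRect(Q))
E
```

```text
bl [-127.7  -43.5   82. ]
br [-131.8  -83.2   82. ]
fl [-230.2  -34.9   82. ]
fr [-217.2  -78.5   82. ]
ringc [-148.4  -65.5   82. ]
top bl [-123.1  -48.6   82. ]
top br [-123.2  -88.2   82. ]
top ringc [-146.6  -67.6   82. ]
fin [-276.5  -39.5  130. ]
393 [ 0.56425288 -0.05319651  0.08040964]
((-183.42239379882812, -97.751220703125), (114.20584106445312, 115.54656219482422), 88.59459686279297)
```

View pics/s5b.png

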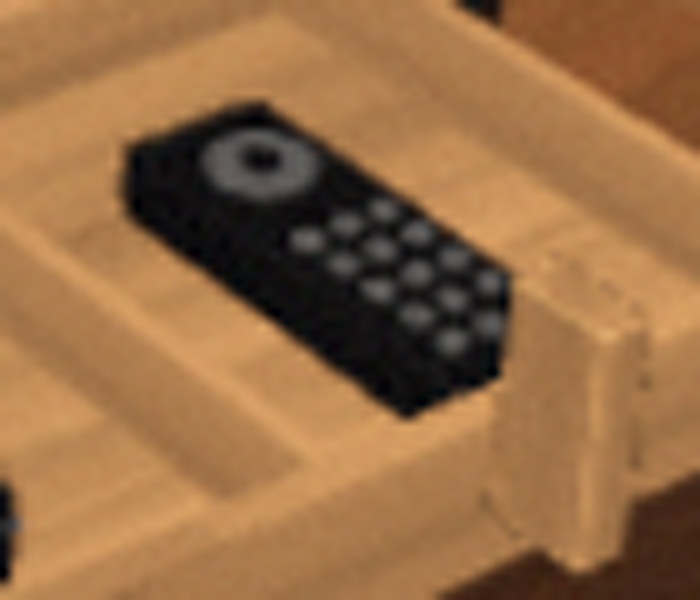

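```bash
python3 - <<'E'
from h import *
s=dict(np.load("/tmp/side5.npz"))
f=lambda u,v:(275+u/10-.45,205+v/10-.45)
for n,p,z in [("flb",(407,418),.062),("blb",(125,212),.062),("blt",(125,150),.082),("brt",(262,102),.082),("right edge",(510,272),.082),("ring",(262,160),.082),("bot btn",(452,340),.082),("bot btn r",(490,322),.082),("top btn",(308,240),.082),("top btn r",(384,208),.082)]: print(n,w2c(atz(s,*f(*p),z)).round(1))
E
```

```text
flb [-222.5  -45.5   62. ]
blb [-123.5  -46.1   62. ]
blt [-126.8  -42.6   82. ]
brt [-128.8  -81.6   82. ]
right edge [-214.6  -80.7   82. ]
ring [-148.1  -65.5   82. ]
bot btn [-226.7  -52.7   82. ]
bot btn r [-226.4  -64.    82. ]
top btn [-179.3  -52.6   82. ]
top btn r [-179.3  -75.    82. ]
```

The remote's centre is at about cabinet (-186, -64.5), in line with the cabinet x axis. The back end at -125, the button rows centred on -64 and the edges at -46 and -81 all agree with that. Moving over it and going down.

```bash
python3 -m inch '[[4,0,15,0,0,0],[5,0,20,0,0,0],[5,0,20,0,0,0],[5,0,20,0,0,0],[5,15,13,0,0,0],[1,25,0,0,0,0],[0,25,0,0,0,0],[0,0,0,0,0,0],[0,0,0,0,0,0]]' 62
python3 - <<'E'
from h import *
rel(c2w(-186,-64.5,64.5),CY,-1)
d=r.snapshot("side");crop(d,"pics/s6.png",230,140,350,270,5)
E
```

```text
clock: 11.22
tool_pos: [0.5604, -0.0589, 0.134]
eef_rot: [-0.462, 0.538, -0.535, 0.459]
contact_force: [0.3, 0.4, 0.8]
opening: 0.702
now cab [-185.1  -63.1  134. ] axes x [-0.151 -0.989  0.001] z [ 0.988 -0.151 -0.005] y [-0.006 -0.001 -1.   ]
shift tool mm [ 1.3 69.5 -0.5] rotvec [0.005 0.    0.001] F [0.31 0.36 0.77] op 0.702 t 11.2167 q7 -1.76
```

View pics/s6.png

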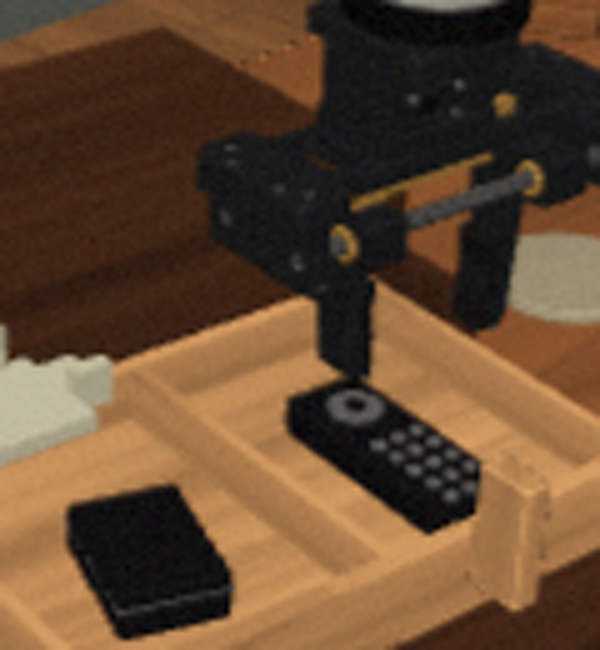

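The fingers straddle the remote's middle from above, the left tip at (345,375), with walls and divider clear. Going down 67 mm, then gripping.

```bash
python3 -m inch '[[1,15,0,0,0,0],[0,16,0,0,0,0],[0,14,0,0,0,0],[0,11,0,0,0,0],[0,7,0,0,0,0],[0,4,0,0,0,0],[0,0,0,0,0,0]]'
python3 - <<'E'
from h import *
rel(c2w(-186,-64.5,65),CY,-1)
E
python3 -m inch '[[0,0,0,0,0,0],[0,0,0,0,0,0],[0,0,0,0,0,0],[0,0,0,0,0,0],[0,0,0,0,0,0],[0,0,0,0,0,0]]' 0 15
```

```text
clock: 11.85
tool_pos: [0.5625, -0.0593, 0.0686]
eef_rot: [-0.461, 0.536, -0.536, 0.461]
contact_force: [-0.3, -0.1, 0.3]
opening: 0.703
now cab [-183.   -63.3   68.6] axes x [-0.151 -0.989  0.   ] z [ 0.989 -0.151 -0.   ] y [-0. -0. -1.]
shift tool mm [ 1.2  3.6 -3. ] rotvec [0.    0.001 0.   ] F [-0.3  -0.08  0.27] op 0.703 t 11.85 q7 -1.77
clock: 12.35
tool_pos: [0.5629, -0.0595, 0.0692]
eef_rot: [0.461, -0.536, 0.537, -0.461]
contact_force: [0.0, -0.7, 5.2]
opening: 0.475
```

The opening of 41.8 mm matches the remote's width. Lifting.

```bash
python3 -m inch '[[0,-8,0,0,0,0],[0,-15,0,0,0,0],[0,-20,0,0,0,0],[0,-20,0,0,0,0],[0,-20,0,0,0,0],[0,-20,0,0,0,0],[0,-12,0,0,0,0],[0,0,0,0,0,0],[0,0,0,0,0,0]]'
python3 - <<'E'
from h import *
rel(np.array([.486,.372,.15]),.079,-1)
d=r.snapshot("side");crop(d,"pics/s7.png",180,130,380,330,3)
E
```

```text
clock: 13.1
tool_pos: [0.5625, -0.0593, 0.184]
eef_rot: [0.461, -0.536, 0.537, -0.461]
contact_force: [-1.1, -0.1, -2.1]
opening: 0.478
now cab [-183.   -63.2  184. ] axes x [-0.151 -0.989 -0.   ] z [ 0.989 -0.151  0.001] y [ 0.001 -0.    -1.   ]
shift tool mm [-414.9   34.  -140.6] rotvec [-0.001 -0.23  -0.   ] F [-1.1  -0.14 -2.14] op 0.478 t 13.1 q7 -1.75
```

View pics/s7.png

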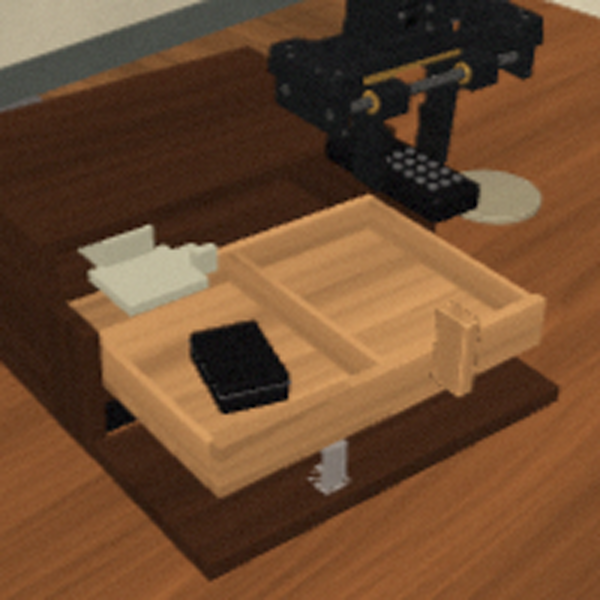

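The remote hangs level in the fingers at (410,180). The drawer stays out and the battery box stays in it. Carrying it over to the valet.

```bash
python3 -m inch '[[-12,0,-8,0,0,0],[-24,0,-10,0,0,0],[-28,0,-10,0,0,0],[-28,0,-10,0,0,0],[-28,0,-9,0,0,0],[-28,0,-9,0,0,0],[-28,0,-9,0,0,0],[-28,0,-9,0,0,0],[-28,0,-9,0,0,0],[-28,0,-9,0,0,0],[-28,0,-9,0,0,0],[-28,0,-9,0,0,0]]'
python3 -m inch '[[-28,0,-9,0,0,0],[-28,0,-9,0,0,0],[-23,0,-7,0,0,0],[-14,0,-4,0,0,0],[-6,0,-2,0,0,0],[0,0,0,0,-0.08,0],[0,0,0,0,-0.08,0],[0,0,0,0,-0.07,0],[0,0,0,0,0,0],[0,0,0,0,0,0]]'
python3 - <<'E'
from h import *
rel(np.array([.486,.372,.10]),.079,-1)
d=r.snapshot("top");np.savez("/tmp/top8.npz",**d);crop(d,"pics/t8.png",90,150,340,340,3)
d=r.snapshot("side");np.savez("/tmp/side8.npz",**d);crop(d,"pics/s8.png",60,200,280,420,3)
E
```

```text
clock: 14.15
tool_pos: [0.4989, 0.2716, 0.1823]
eef_rot: [-0.462, 0.536, -0.536, 0.46]
contact_force: [-0.3, 0.1, -1.2]
opening: 0.476
clock: 14.98
tool_pos: [0.4857, 0.3705, 0.1832]
eef_rot: [0.519, -0.481, 0.481, -0.518]
contact_force: [0.2, 0.3, -1.6]
opening: 0.478
now cab [-324.   350.   183.2] axes x [ 0.075 -0.997  0.002] z [ 0.997  0.075 -0.001] y [-0.001 -0.002 -1.   ]
shift tool mm [-1.6 83.2  0.5] rotvec [ 0.001 -0.004  0.002] F [ 0.18  0.34 -1.63] op 0.478 t 14.9833 q7 -2.24
```

View pics/t8.png

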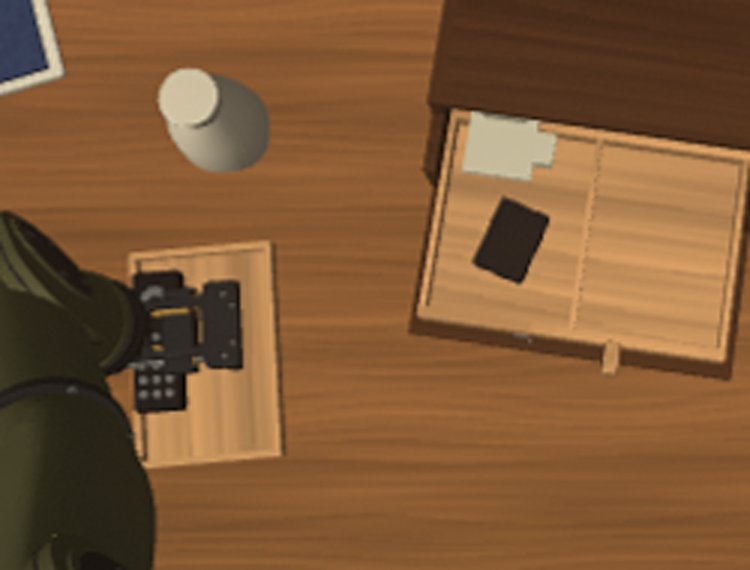

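View pics/s8.png

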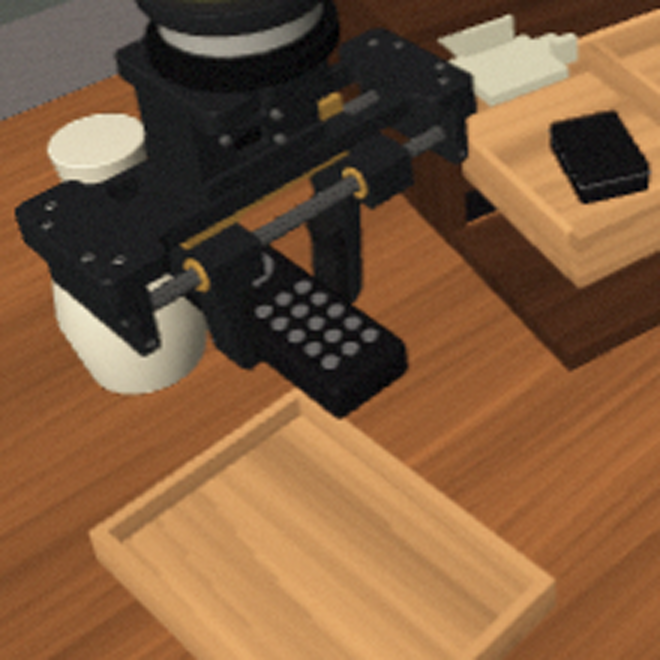

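The remote is level over the tray; parallax explains the top view's offset. The vase is untouched at (190,97) in the top crop. Lowering by 160 mm.

```bash
python3 -m inch '[[-1.5,12,0,0,0,0],[0,22,0,0,0,0],[0,24,0,0,0,0],[0,24,0,0,0,0],[0,24,0,0,0,0],[0,20,0,0,0,0],[0,15,0,0,0,0],[0,10,0,0,0,0],[0,7,0,0,0,0],[0,3,0,0,0,0],[0,0,0,0,0,0],[0,0,0,0,0,0]]'
python3 - <<'E'
from h import *
rel(np.array([.486,.372,.014]),.079,-1)
d=r.snapshot("side");crop(d,"pics/s9.png",60,200,280,420,3)
E
```

```text
clock: 16.08
tool_pos: [0.4859, 0.3739, 0.0232]
eef_rot: [-0.519, 0.48, -0.48, 0.52]
contact_force: [0.5, 0.2, -0.8]
opening: 0.474
now cab [-324.3  353.4   23.2] axes x [ 0.079 -0.997 -0.001] z [0.997 0.079 0.001] y [ 0.001  0.001 -1.   ]
shift tool mm [ 1.9  9.2 -0.1] rotvec [-0.001 -0.    -0.001] F [ 0.5   0.16 -0.79] op 0.474 t 16.0833 q7 -2.26
```

View pics/s9.png

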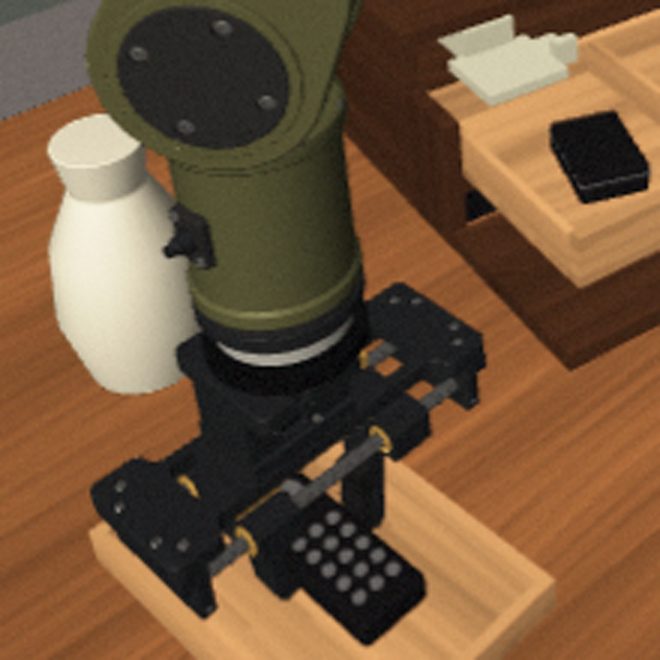

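The remote is just above the tray floor, inside the walls, at (350,570). Lowering the last 9 mm until contact.

```bash
python3 -m inch '[[0,3,0,0,0,0],[0,2,0,0,0,0],[0,2,0,0,0,0],[0,1,0,0,0,0],[0,0,0,0,0,0],[0,0,0,0,0,0]]'
python3 -m inch '[[0,1,0,0,0,0],[0,1,0,0,0,0],[0,0,0,0,0,0],[0,0,0,0,0,0]]'
```

```text
clock: 16.63
tool_pos: [0.4855, 0.3736, 0.0146]
eef_rot: [0.519, -0.48, 0.48, -0.519]
contact_force: [0.2, -0.6, -1.2]
opening: 0.473
clock: 16.97
tool_pos: [0.4856, 0.3737, 0.0142]
eef_rot: [-0.519, 0.48, -0.48, 0.519]
contact_force: [-2.8, -1.7, 11.1]
opening: 0.472
```

The remote rests on the floor (force now +11 N). Releasing, waiting, then lifting straight up.

```bash
python3 -m inch '[[0,0,0,0,0,0],[0,0,0,0,0,0],[0,0,0,0,0,0],[0,0,0,0,0,0],[0,0,0,0,0,0]]' 62
python3 -m inch '[[0,-6,0,0,0,0],[0,-12,0,0,0,0],[0,-20,0,0,0,0],[0,-25,0,0,0,0],[0,-30,0,0,0,0],[0,-30,0,0,0,0],[0,-30,0,0,0,0],[0,-20,0,0,0,0],[0,0,-20,0,0,0],[0,0,-30,0,0,0],[0,0,-20,0,0,0],[0,0,0,0,0,0]]'
python3 -m inch '[[0,0,0,0,0,0],[0,0,0,0,0,0]]'
python3 - <<'E'
from h import *
s=r.get_state();print(s["contact_force"],s["opening"])
d=r.snapshot("side");np.savez("/tmp/side10.npz",**d);cv2.imwrite("pics/s10.png",cv2.cvtColor(d["img"],cv2.COLOR_RGB2BGR));crop(d,"pics/s10c.png",80,320,260,420,4)
d=r.snapshot("top");np.savez("/tmp/top10.npz",**d);cv2.imwrite("pics/t10.png",cv2.cvtColor(d["img"],cv2.COLOR_RGB2BGR))
E
```

```text
clock: 17.38
tool_pos: [0.4855, 0.3736, 0.0124]
eef_rot: [0.519, -0.48, 0.48, -0.519]
contact_force: [-0.3, -0.2, -0.2]
opening: 0.704
clock: 18.38
tool_pos: [0.4107, 0.3682, 0.1868]
eef_rot: [0.521, -0.48, 0.478, -0.519]
contact_force: [0.1, -1.1, 0.6]
opening: 0.705
clock: 18.55
tool_pos: [0.4168, 0.3684, 0.1865]
eef_rot: [-0.518, 0.48, -0.48, 0.52]
contact_force: [-0.5, -0.2, -0.4]
opening: 0.702
[-0.48378221 -0.1928455  -0.39773741] 0.7023765942567638
```

View pics/s10.png

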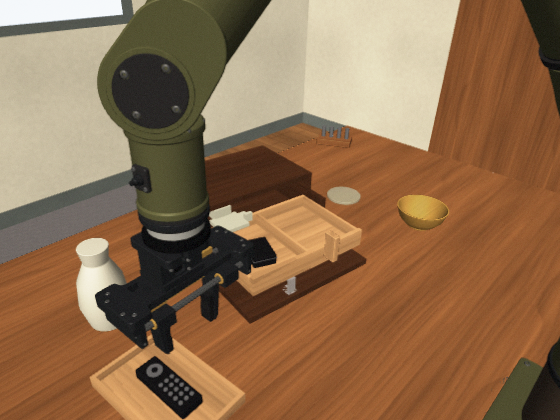

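View pics/t10.png

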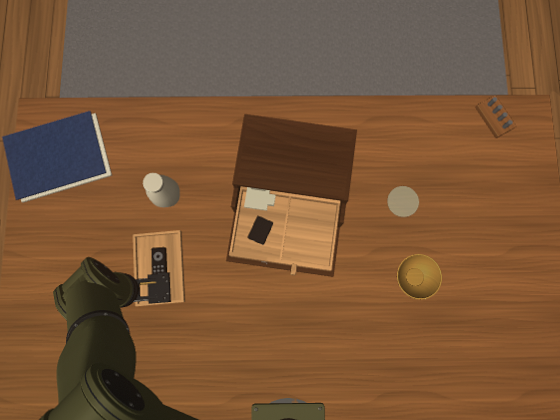

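View pics/s10c.png

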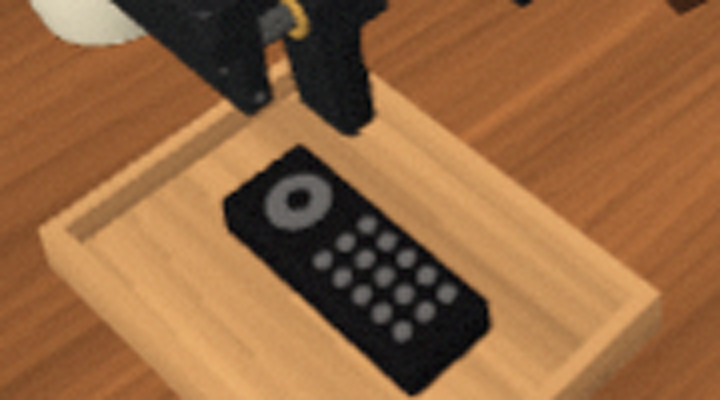

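The remote lies flat, buttons up, in the tray and clear of the gripper. The vase, bowl and coaster are at the same pixels as at the start. One last numeric check of the remote, drawer and door.

```bash
python3 - <<'E'
from h import *
s=dict(np.load("/tmp/side10.npz"));t=dict(np.load("/tmp/top10.npz"))
f=lambda u,v:(80+u/4-.4,320+v/4-.4)
Q=np.array([atz(s,*f(*p),.027) for p in [(227,198),(300,147),(490,305),(413,372)]]);c=Q.mean(0)
a=.079;e=c[:2]-[.486,.372];print("remote in valet",np.cos(a)*e[0]+np.sin(a)*e[1],-np.sin(a)*e[0]+np.cos(a)*e[1])
for p in [(150,372),(175,390),(185,400)]: print("remote top h",byd(s,*p)[2].round(4))
print("fin",w2c(atz(t,293.5,265,.13)).round(1), "door edge L",byd(s,310,289).round(4),w2c(byd(s,310,289)).round(1))
A=dict(np.load("/tmp/top0.npz"))
for u,v in [(153,182),(403,201),(420,276)]: print(np.abs(A["img"][v-25:v+25,u-22:u+22].astype(int)-t["img"][v-25:v+25,u-22:u+22]).mean().round(2))
E
```

```text
remote in valet -0.003234661047772787 0.0022358236984123966
remote top h 0.0252
remote top h 0.0253
remote top h 0.0242
fin [-267.5  -38.1  130. ] door edge L [0.4818 0.0287 0.0084] [-276.1   11.5    8.4]
1.71
1.74
1.59
```

```bash
python3 -c "
from plant import r
print(r.finish_job(), r.get_state()['clock'])"
```

```text
the job is handed in; nothing more can be done
the job is handed in; nothing more can be done
```

I handed the job in at about 18.7 s of the 64 s. The remote is lying flat, buttons up, in the valet tray, released and clear of the gripper. The hand-in reports no verdict, so what follows rests on my own last checks.

**What I did:** I pushed the catch about 14 mm down with the closed fingertip (5.8 N) and pulled the door open with it held; the door then sank flat by itself. I pinched the fin and pulled the drawer out to about 178–180 mm by the gripper's travel. I then gripped the remote (41.8 mm opening, 42 mm expected), lifted it out, lowered it to contact with the tray floor while still held, and released it.

**Last checks:**
- **Remote:** its centre is within 4 mm of the tray's centre, and its top is at 24–25 mm, where 27 mm is expected (camera error is about 2 mm).
- **Door:** it looks flat, with its front edge near x = -276 mm in the cabinet frame (-277 expected).
- **Battery box:** it is still in its compartment of the drawer.
- **Bystanders:** the vase, bowl and coaster are unchanged in the top view, with differences at noise level.

**What disagreed:**
- **Drawer:** a rough reading of the fin from the last top view gives about 168 mm of travel, less than the gripper's travel but still over the 160 mm limit.
- **Fin:** before the pinch it appeared about 3 mm off my cabinet fit, so I corrected for that.
- **Set-down:** the force reached 11 N when the remote touched the tray floor.

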